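# Gauge three brass sleeves on pins and reject the bad one

## Robot

A 6-joint arm with a two-finger parallel gripper is mounted at the origin on the work surface. World frame = base frame: x ahead of the robot, y to its left, z up, the work surface at z = 0. Lengths are in mm, angles in rad, forces in N, time in s.
With the tool pointing down it reaches from about 350 to 975 mm from the base axis. Payload 7.1 kg.
Tool frame: the origin (TCP) lies between the finger pads; the fingertips stand 17 mm ahead of it and the grasp point (between the pads) lies 2 mm behind it (tip_reach is the y of the fingertips in the tool frame, in mm); y points along the fingers, x is the direction in which the jaws open and shut, and the axes are right-handed (so a half turn about y gives the same grasp; the last joint's range is limited). The gripper opens to 88 mm and grips with 3 to 60 N. Pads are 20 mm wide; open, the fingers measure 115 mm over their backs; the gripper's body (75 mm by 178 mm) begins 61 mm behind the grasp point.
Start: joints at [-1.16, 0.423, 1.63, -0, 1.089, -0.019], TCP at [260.445, -568.131, 239.675] pointing down, gripper open.
Joint ranges: [-3, 3], [-0.9, 2.11], [0.09, 2.58], [-1.31, 4.45], [0.11, 2.69], [-2.54, 2.54]. Speed limits (rad/s): [2.39, 2.39, 3.01, 3.14, 3.14, 3.14].

## Interface

Orientations are given as a rotation vector (axis times angle).
In Python, from workcell import get_obs, get_image, camera_model, close_job, silhouettes, tip_of, tip_reach gives the robot as it stands. The module is installed in compiled form; this text tells all that it offers.
- The arm moves only by the tool arm_command, never from a script. Its argument "targets" is a list of rows, each a list of 4 numbers: the shift along the tool's x, y, z in mm, then the turn about the tool's y in rad. A call has 1 to 20 rows; each row shifts and turns the commanded pose from where the row before left it, along the tool's axes as they then stand; what a row does not reach is not made up. A row lasts 1/12 s, in which the tool goes at most 41.7 mm and 7.16 degrees, less where a joint would pass 70% of its speed; a pose out of reach is approached as far as the arm can. A call is refused whole if a number of a shift passes 41.7 or a number of a turn 0.125, either way. A call with a gripper value outside its range is refused whole. "gripper" is the opening in per cent of the stroke, from 0 (shut) to 100 (fully open), set as the call begins (left out, the last holds). The fingers move at their own pace and stop on an object; the grip force is fixed at half the most. Time passes only in rows, so rows that do not move let the fingers close. It gives the time, the measured TCP pose, the force and the opening at its end, in the units of the state.
- get_obs(): the state, without advancing time (a new reading comes with each control period).
- get_image(name): name is "side" or "top"; returns the picture (480x640x3 uint8, blue, green, red); there is no depth.
- camera_model(name): a dict with "mtx" (3x3 intrinsics, pixels), "dist" ([k1, k2, p1, p2, k3] as OpenCV has them; the pictures are not rectified), "position" and "orientation" of the camera in the world. Camera axes: x right, y up, looking along -z (the intrinsics and any distortion apply to the point x, -y, -z); pixel columns grow to the right and rows downward; lengths in mm; the calibration is good to about 2 mm. A picture is of the moment at which its call begins. camera_model takes no time and is no camera call.
- close_job(): hands the job in, once; it reports no verdict.
Trained networks look in the newest picture that a camera, given by its name, has taken for a name from the list of things; names that differ only in an ending like _2 or _b are one class to them, and where a whole thing is asked for, a point or a joint stands for the part that bears it (a point fixed in the world has none). Each returns a list of dicts, best first, with "conf" (0 to 1); they miss things now and then, are a little off and sometimes report something else, mostly with a low value. They report only what shows in the picture. A call takes as long as a camera call. They do not tell look-alikes from the thing itself.
- silhouettes(camera, thing): "pixels" (480x640 bool, what is visible of it) and "at" ([column, row] in pixels, amid what is visible of it).
- tip_of(camera, thing): "at" ([column, row] in pixels: a listed point, or the origin of a listed thing).
The state is a dict: "t": time; "qpos": joint angles; "qvel": joint speeds; "joint_torque": joint torques, N m; "ee_pos": TCP position; "orientation": TCP orientation; "ft_force": force on the tool from outside, world axes, zero at the start; "moment": the same for the moment, N m; "width": finger opening in mm.
Only numpy, scipy, OpenCV 4.12 (cv2) and the standard library are available. Lean on these libraries where they do the work, as an engineer would, in place of code of your own. Each camera call takes 0.05 s, during which the arm holds its last target. There are 200 camera calls.

## Task

Slide each of the three brass sleeves along its own lane of the gauge and onto its pin, as far as it will go: two will go fully home against the back wall and one will stop part way. Once all three have been tried, take the one that stopped off its pin and put it in the grey reject tray, leaving the two good ones fully home on their pins. Do not disturb the solder spool or the flux jar.

Things in the scene. Friction and masses are not known exactly. Their poses are not given: they have to be found in the camera images.
- gauge: fixed gauge: black plate 200 (x) x 180 (y) x 8 mm with three lanes along its x axis, centred at y = +58, 0, -58 mm, each between two rails 6 mm high, 4 mm thick, 29 mm apart (x = -70 to 80 mm), open at the -x end (towards the robot). Sleeves lie on the plate. At the +x end a steel wall 36 mm above the plate, face at x = 80 mm, carries a pin per lane. Origin: centre of its underside; place and yaw vary.
- nose_1 (a point): centre of the nose of the middle pin. Each lane has a level steel pin, 12 mm diameter (8 mm at its tapered nose), reaching 32 mm from the wall to gauge x = 48 mm along the lane's centre line, its axis 21 mm above the table: level with the bore of a sleeve lying in the lane
- home_0 (a point): on the plate in the left (+y) lane of the gauge: where the origin of a sleeve lies when it is fully home against the wall (gauge x = 57.5 mm)
- home_1 (a point): on the plate in the middle lane of the gauge: where the origin of a sleeve lies when it is fully home against the wall (gauge x = 57.5 mm)
- home_2 (a point): on the plate in the right (-y) lane of the gauge: where the origin of a sleeve lies when it is fully home against the wall (gauge x = 57.5 mm)
- sleeve_a: square brass sleeve 45 (its x, along the bore) x 26 x 26 mm, 0.08-0.17 kg, a 16 mm round bore opening in each end face; origin: centre of its underside. The three are alike outside; two are bored right through, one (not told which) narrows to 7 mm from 10 mm inside each end, so it stops about 10 mm onto a pin, 22 mm short of home. Starts lying loose in a lane, off the pin.
- sleeve_b: square brass sleeve 45 (its x, along the bore) x 26 x 26 mm, 0.08-0.17 kg, a 16 mm round bore opening in each end face; origin: centre of its underside. The three are alike outside; two are bored right through, one (not told which) narrows to 7 mm from 10 mm inside each end, so it stops about 10 mm onto a pin, 22 mm short of home. Starts lying loose in a lane, off the pin.
- sleeve_c: square brass sleeve 45 (its x, along the bore) x 26 x 26 mm, 0.08-0.17 kg, a 16 mm round bore opening in each end face; origin: centre of its underside. The three are alike outside; two are bored right through, one (not told which) narrows to 7 mm from 10 mm inside each end, so it stops about 10 mm onto a pin, 22 mm short of home. Starts lying loose in a lane, off the pin.
- sleeve_a_mid (a point): centre of sleeve_a, 13 mm above its origin
- sleeve_b_mid (a point): centre of sleeve_b, 13 mm above its origin
- sleeve_c_mid (a point): centre of sleeve_c, 13 mm above its origin
- reject_tray: fixed open grey plastic tray 120 x 120 x 35 mm, walls and floor about 3 mm; origin: centre of its underside. It stands to the left or to the right of the gauge; a black multimeter (140 x 75 x 40 mm, fixed) stands on the other side.
- spool: bystander: solder spool standing on end, 56 mm diameter, 40 mm high; origin: centre of its underside
- flux_jar: bystander: small jar, 44 mm diameter, 45 mm high; origin: centre of its underside
Mind the look-alikes: they are no part of the job. Leave any blue or green look-alike of the sleeve_c alone.

How it is judged:
By the outcome, as a careful person would: the job done as asked, in the order asked, and still so for the second after the job is handed in, with the robot touching nothing.
It also fails if it takes over 62 s, if anything falls off the work surface, if the arm or the gripper's body presses on something with over 40 N, if the wrist force passes 120 N, or if a joint passes its speed limit or range.

## Working session

There is one attempt and no reset: what is moved stays moved. The work goes in short steps, Python scripts to look and compute and a tool call to move; the robot and the scene stay as the last step left them, time stands still between calls to the robot, and variables do not carry over. Pictures are saved under pics/ and viewed, about 8 in all and at most 12, crops included, and the job is handed in when it is done.

Besides the shell and the picture viewer there is one more tool, called by a JSON object that holds its "op" and its "data". arm_command: Moves the arm, as the interface text tells. Its arguments: {"type":"object","properties":{"targets":{"type":"array","items":{"type":"array","items":{"type":"number"}}},"gripper":{"type":"number"}},"required":["targets"]}

```bash
mkdir -p pics
cat > h.py <<'E'
import numpy as np, cv2
from workcell import *
from scipy.spatial.transform import Rotation as R
def rot(o):
    o=np.array(o,float)
    if o.shape==(3,3): return o
    if o.size==4: return R.from_quat(o).as_matrix()
    return R.from_rotvec(o).as_matrix()
def ray(cam,px):
    m=camera_model(cam); K=np.array(m["mtx"],float); d=np.array(m["dist"],float)
    u=cv2.undistortPoints(np.array([[px]],float),K,d)[0,0]
    return np.array(m["position"],float), rot(m["orientation"])@np.array([u[0],-u[1],-1])
def at_z(cam,px,z):
    p,v=ray(cam,px); return p+v*(z-p[2])/v[2]
def proj(cam,P):
    m=camera_model(cam); q=rot(m["orientation"]).T@(np.array(P,float)-np.array(m["position"],float))
    q=q*[1,-1,-1]
    return cv2.projectPoints(q.reshape(1,3),np.zeros(3),np.zeros(3),np.array(m["mtx"],float),np.array(m["dist"],float))[0][0,0]
E
python3 - <<'E'
from h import *
np.set_printoptions(precision=1,suppress=True)
print(get_obs())
for c in("top","side"):
    print(c,camera_model(c)); cv2.imwrite(f"pics/{c}0.png",get_image(c))
    for n,z in(("sleeve_a_mid",13+8),("home_0",8),("home_1",8),("home_2",8),("nose_1",21),("gauge",0),("reject_tray",0),("spool",0),("flux_jar",0)):
        for r in tip_of(c,n): print(c,n,round(r["conf"],2),np.array(r["at"]),at_z(c,r["at"],z))
E
```

```text
{'t': 0.0, 'qpos': array([-1.2,  0.4,  1.6, -0. ,  1.1, -0. ]), 'qvel': array([ 0.,  0., -0.,  0.,  0.,  0.]), 'joint_torque': array([ -0. , -54.5, -27.4,   0.1,   0. ,  -0. ]), 'ee_pos': array([ 260.3, -567.7,  238.9]), 'orientation': array([-1.4,  0.9, -0.9]), 'ft_force': array([-0.7,  0.1,  0.5]), 'moment': array([-0.1, -0. , -0. ]), 'width': 87.79116578340958}
top {'mtx': array([[525.1,   0. , 317.6],
       [  0. , 525.1, 245.2],
       [  0. ,   0. ,   1. ]]), 'dist': array([-0.1,  0. ,  0. ,  0. ,  0. ]), 'position': array([460.6,  17. , 915.5]), 'orientation': array([ 0.1, -0.1, -1.6])}
top sleeve_a_mid 0.56 [335.8 253.9] [560.4 -25.2  21. ]
top home_0 0.95 [294.6 233.5] [597.1  46.4   8. ]
top home_0 0.59 [264.4 243.7] [578.6  98.8   8. ]
top home_0 0.56 [327.3 224.9] [612.9 -10.7   8. ]
top home_0 0.25 [308.  278.3] [519.   22.2   8. ]
top home_1 0.95 [294.6 233.5] [597.1  46.4   8. ]
top home_1 0.59 [264.4 243.7] [578.6  98.8   8. ]
top home_1 0.56 [327.3 224.9] [612.9 -10.7   8. ]
top home_1 0.25 [308.  278.3] [519.   22.2   8. ]
top home_2 0.95 [294.6 233.5] [597.1  46.4
[... 824 characters left out ...]
4 290.8] [581.6 100.5   8. ]
side home_0 0.56 [295.4 266.8] [595.4  45.8   8. ]
side home_1 0.73 [335.1 247.9] [559.7 -30.1   8. ]
side home_1 0.68 [284.4 290.8] [581.6 100.5   8. ]
side home_1 0.56 [295.4 266.8] [595.4  45.8   8. ]
side home_2 0.73 [335.1 247.9] [559.7 -30.1   8. ]
side home_2 0.68 [284.4 290.8] [581.6 100.5   8. ]
side home_2 0.56 [295.4 266.8] [595.4  45.8   8. ]
side nose_1 0.83 [301.5 260.8] [587.   39.1  21. ]
side gauge 0.67 [326.8 276.1] [542.1  30.8   0. ]
side reject_tray 0.74 [431.5 193.7] [ 469.1 -286.8    0. ]
side spool 0.87 [345.1 172.3] [ 662.8 -265.4    0. ]
side spool 0.2 [348.4 271.8] [515.1   3.3   0. ]
side flux_jar 0.64 [160.1 348.4] [679.6 277.3   0. ]
```

View pics/top0.png

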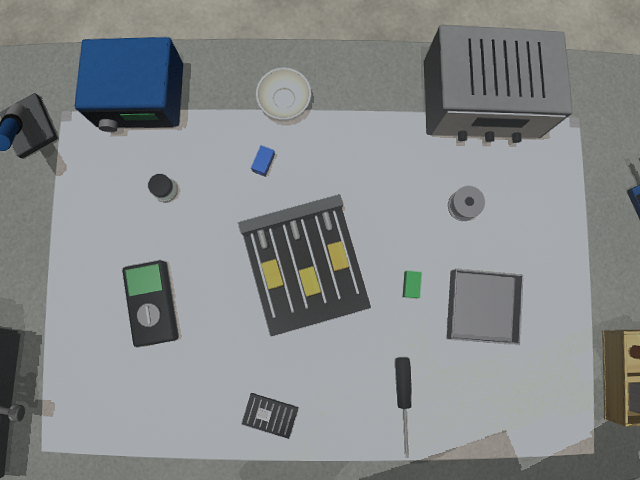

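View pics/side0.png

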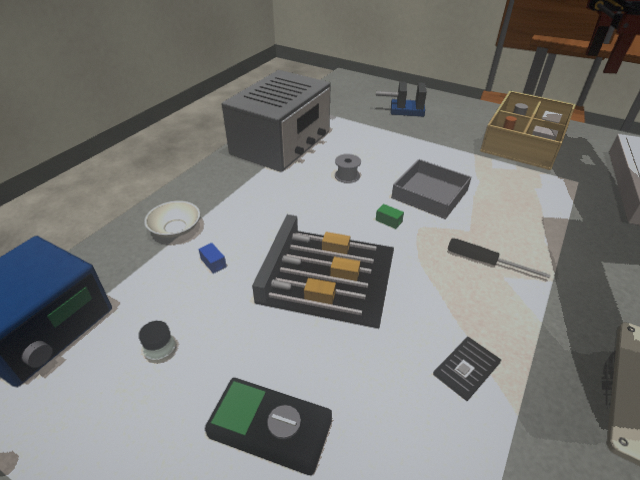

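Three yellow sleeves sit in the gauge at about (273,274), (309,281) and (338,256) in the top view. The tray is at right (485,306), the spool at (466,203) and the jar at (162,188). The blue and green blocks are decoys. Next I'll fit the poses by matching outlines.

```bash
cat >> h.py <<'E'
from scipy.optimize import minimize
def boxpts(x0,x1,y0,y1,z0,z1): return np.array([[x,y,z] for x in(x0,x1) for y in(y0,y1) for z in(z0,z1)],float)
SL=boxpts(-22.5,22.5,-13,13,8,34)
def place(B,p):
    c,s=np.cos(p[2]),np.sin(p[2]); return B@np.array([[c,s,0],[-s,c,0],[0,0,1]])+[p[0],p[1],0]
def hullmask(cam,B,p,S=4):
    pts=np.array([proj(cam,q) for q in place(B,p)],np.float32)
    m=np.zeros((480,640),np.uint8); cv2.fillConvexPoly(m,np.round(cv2.convexHull(pts)*16).astype(np.int32),255,cv2.LINE_AA,4); return m/255.
def fit(masks,parts,p0,free=(0,1,2)):
    free=list(free)
    def cost(v):
        p=np.array(p0,float); p[free]=v; e=0
        for cam,m in masks.items():
            h=np.maximum.reduce([hullmask(cam,B,p) for B in parts]); e+=np.abs(h-m).sum()/m.sum()
        return e
    v0=np.array(p0,float)[free]; st=np.array([8,8,.1])[free]
    r=minimize(cost,v0,method="Nelder-Mead",options=dict(initial_simplex=np.vstack([v0]+[v0+np.eye(len(free))[i]*st[i] for i in range(len(free))]),xatol=.02,fatol=1e-4))
    p=np.array(p0,float); p[free]=r.x; return p,r.fun
def yellow(cam):
    im=get_image(cam); hsv=cv2.cvtColor(im,cv2.COLOR_BGR2HSV)
    m=((hsv[...,0]>12)&(hsv[...,0]<32)&(hsv[...,1]>110)&(hsv[...,2]>60)).astype(np.uint8)
    n,l,s,c=cv2.connectedComponentsWithStats(m)
    return [((l==i)*1.,c[i]) for i in range(1,n) if s[i,4]>150]
E
python3 - <<'E'
from h import *
np.set_printoptions(precision=2,suppress=True)
M={}
for c in("top","side"):
    get_image(c); r=silhouettes(c,"gauge")[0]; M[c]=r["pixels"]*1.; print(r["conf"],M[c].sum())
parts=[boxpts(-100,100,-90,90,0,8),boxpts(80,100,-90,90,0,44)]
Y={c:yellow(c) for c in("top","side")}
for c in Y:
    for m,ct in Y[c]:
        M[c]=np.maximum(M[c],m); print(c,ct,m.sum(), at_z(c,ct,21))
k=np.ones((5,5),np.uint8); 
for c in M: M[c]=cv2.morphologyEx(M[c],cv2.MORPH_CLOSE,k)
for mm in(M,{"top":M["top"]},{"side":M["side"]}):
    g,f=fit(mm,parts,[541,23,.32]); print("gauge",list(mm),g,f)
    if mm is M: G=g
np.save("g.npy",G)
c,s=np.cos(G[2]),np.sin(G[2])
for cam in Y:
  for m,ct in Y[cam]:
    P=at_z(cam,ct,21)
    if np.hypot(*(P[:2]-G[:2]))>120: continue
    p,f=fit({cam:m},[SL],[P[0],P[1],G[2]]); d=p[:2]-G[:2]
    print(cam,p,round(f,2),"in gauge",[c*d[0]+s*d[1],-s*d[0]+c*d[1]])
o=get_obs(); print(o["ee_pos"],rot(o["orientation"]))
for c in("top","side"):
    r=silhouettes(c,"reject_tray")[0]; print(c,"tray",fit({c:r["pixels"]*1.},[boxpts(-60,60,-60,60,0,35)],[469,-284,-.05]))
E
```

```text
0.69 10788.0
0.89 8567.0
top [337.39 255.76] 416.0 [557.25 -27.89  21.  ]
top [272.06 273.65] 423.0 [525.53  83.51  21.  ]
top [309.3  280.87] 425.0 [513.8   19.86  21.  ]
side [565.08  40.35] 329.0 [  366.16 -1390.28    21.  ]
side [335.84 238.72] 255.0 [563.72 -39.46  21.  ]
side [343.95 266.62] 425.0 [518.64  14.85  21.  ]
side [319.76 286.48] 404.0 [531.21  73.58  21.  ]Traceback (most recent call last):
  File "<stdin>", line 14, in <module>
  File "h.py", line 35, in fit
    r=minimize(cost,v0,method="Nelder-Mead",options=dict(initial_simplex=np.vstack([v0]+[v0+np.eye(len(free))[i]*st[i] for i in range(len(free))]),xatol=.02,fatol=1e-4))
    res = _minimize_neldermead(fun, x0, args, callback, bounds=bounds,
                               **options)
    fsim[j] = func(sim[j])
              ~~~~^^^^^^^^
    fx = function(np.copy(x), *(wrapper_args + args))
  File "h.py", line 32, in cost
    h=np.maximum.reduce([hullmask(cam,B,p) for B in parts]); e+=np.abs(h-m).sum()/m.sum()
                         ~~~~~~~~^^^^^^^^^
  File "h.py", line 25, in hullmask
    pts=np.array([proj(cam,q) for q in place(B,p)],np.float32)
                  ~~~~^^^^^^^
  File "h.py", line 16, in proj
    m=camera_model(cam); q=rot(m["orientation"]).T@(np.array(P,float)-np.array(m["position"],float))
ValueError: time passes only in moves, steps and waits
```

```bash
sed -i 's/^def rot/_cm={c:camera_model(c) for c in("top","side")}\ndef rot/; s/m=camera_model(cam)/m=_cm[cam]/' h.py
cat > look.py <<'E'
from h import *
np.set_printoptions(precision=2,suppress=True)
M={}
for c in("top","side"):
    get_image(c); r=silhouettes(c,"gauge")[0]; M[c]=r["pixels"]*1.
parts=[boxpts(-100,100,-90,90,0,8),boxpts(80,100,-90,90,0,44)]
Y={c:yellow(c) for c in("top","side")}
k=np.ones((5,5),np.uint8)
for c in M:
    for m,ct in Y[c]:
        if ct[1]>150: M[c]=np.maximum(M[c],m)
    M[c]=cv2.morphologyEx(M[c],cv2.MORPH_CLOSE,k)
for mm in(M,{"top":M["top"]},{"side":M["side"]}):
    g,f=fit(mm,parts,[541,23,.32]); print("gauge",list(mm),g,f)
    if mm is M: G=g
np.save("g.npy",G)
c,s=np.cos(G[2]),np.sin(G[2])
for cam in Y:
  for m,ct in Y[cam]:
    P=at_z(cam,ct,21)
    if np.hypot(*(P[:2]-G[:2]))>120: continue
    p,f=fit({cam:m},[SL],[P[0],P[1],G[2]]); d=p[:2]-G[:2]
    print(cam,p,round(f,2),"in gauge",np.array([c*d[0]+s*d[1],-s*d[0]+c*d[1]]))
o=get_obs(); print(o["t"],o["ee_pos"],rot(o["orientation"]))
for c in("top","side"):
    r=silhouettes(c,"reject_tray")[0]; print(c,"tray",fit({c:r["pixels"]*1.},[boxpts(-60,60,-60,60,0,35)],[469,-284,-.05]))
E
timeout 500 python3 look.py
```

```text
gauge ['top', 'side'] [540.58  27.96   0.29] 0.10811274862162157
gauge ['top'] [540.41  28.27   0.29] 0.025420394695094866
gauge ['side'] [541.07  26.94   0.29] 0.07956409809728432
top [556.61 -27.88   0.24] 0.21 in gauge [ -0.45 -58.09]
top [524.88  82.81   0.34] 0.18 in gauge [ 0.49 57.05]
top [513.51  19.98   0.29] 0.14 in gauge [-28.22   0.02]
side [567.7  -47.72   0.45] 1.26 in gauge [  4.56 -80.26]
side [516.82  14.05   0.4 ] 0.55 in gauge [-26.72  -6.6 ]
side [530.79  73.86   0.48] 0.82 in gauge [ 3.62 46.8 ]
1.6 [ 260.46 -568.12  239.69] [[ 0.42  0.    0.91]
 [-0.91  0.    0.42]
 [ 0.   -1.    0.  ]]
top tray (array([ 471.4 , -284.09,   -0.1 ]), np.float64(0.05806387386042096))
side tray (array([ 473.57, -287.84,   -0.04]), np.float64(0.08085608634546372))
```

```bash
cat > go.py <<'E'
import sys; from h import *
np.set_printoptions(precision=1,suppress=True)
G=np.load("g.npy"); o=get_obs(); Rm=rot(o["orientation"]); c,s=np.cos(G[2]),np.sin(G[2])
def report(x,y,z,world=False):
    P=np.array([x,y,z]) if world else np.array([G[0]+c*x-s*y,G[1]+s*x+c*y,z]); return Rm.T@(P-o["ee_pos"])
d=o["ee_pos"][:2]-G[:2]
print("t",o["t"],"gauge pos",c*d[0]+s*d[1],-s*d[0]+c*d[1],o["ee_pos"][2],"F",o["ft_force"],"w",o["width"])
a=np.arctan2(Rm[1,0],Rm[0,0]); print("turn about y needed %.3f"%(a-(G[2]-np.pi/2)), "tooly",Rm[:,1])
for t in sys.argv[1:]:
    w=t.startswith("w"); print(t,report(*map(float,t.lstrip("w").split(",")),world=w))
E
python3 go.py 0,-58,239.7
```

```text
t 1.7 gauge pos -437.5842797102106 -492.26221389046077 239.6864779274763 F [ 0.6 -0.3 -0.5] w 88.12259839527786
turn about y needed 0.142 tooly [ 0. -0. -1.]
0,-58,239.7 [-367.7   -0.   494.8]
```

{"op": "arm_command", "data": {"targets": [[0,0,0,0.07],[0,0,0,0.073]], "gripper": 47}}

```text
t: 1.87
ee_pos: [260.4, -568.1, 239.7]
orientation: [-1.33, 0.998, -0.998]
ft_force: [-0.6, -0.7, -0.3]
width: 77.8
```

```bash
python3 go.py 0,-58,239.7
```

```text
t 1.8667 gauge pos -437.6018773080025 -492.2128263107339 239.66996378840997 F [-0.6 -0.7 -0.3] w 77.8495704710075
turn about y needed -0.004 tooly [-0.  0. -1.]
0,-58,239.7 [-435.8   -0.   436. ]
```

{"op": "arm_command", "data": {"targets": [[-27.2,0,27.3,0],[-27.2,0,27.3,0],[-27.2,0,27.3,0],[-27.2,0,27.3,0],[-27.2,0,27.3,0],[-27.2,0,27.3,0],[-27.2,0,27.3,0],[-27.2,0,27.3,0],[-27.2,0,27.3,0],[-27.2,0,27.3,0],[-27.2,0,27.3,0],[-27.2,0,27.3,0],[-27.2,0,27.3,0],[-27.2,0,27.3,0],[-27.2,0,27.3,0],[-27.2,0,27.3,-0.004],[0,35,0,0],[0,35,0,0],[0,35,0,0],[0,35,0,0]]}}

```text
t: 3.53
ee_pos: [556.6, -26.6, 98.6]
orientation: [-1.333, 0.991, -0.992]
ft_force: [0.6, 0.1, -0.7]
width: 41.3
```

```bash
python3 go.py 0,-58,34
```

```text
t 3.5333 gauge pos -0.12425832283206617 -56.8980398534055 98.5943646993404 F [ 0.6  0.1 -0.7] w 41.265934237547626
turn about y needed 0.004 tooly [ 0. -0. -1.]
0,-58,34 [ 1.1 64.6  0. ]
```

{"op": "arm_command", "data": {"targets": [[1,26,0,0.003],[0,24,0,0],[0,14,0,0],[0,0,0,0]]}}

```text
t: 3.87
ee_pos: [554.5, -27.9, 32.7]
orientation: [-1.335, 0.999, -0.991]
ft_force: [-1.0, 1.0, 0.0]
width: 41.6
```

{"op": "arm_command", "data": {"targets": [[0,0,0,0],[0,0,0,0],[0,0,0,0],[0,0,0,0],[0,0,0,0]], "gripper": 0}}

```text
t: 4.28
ee_pos: [557.5, -28.2, 37.0]
orientation: [-1.33, 0.993, -0.996]
ft_force: [0.3, 0.2, 5.6]
width: 25.8
```

```bash
python3 go.py 24,-58,34
python3 - <<'E'
from h import *
im=get_image("side"); cv2.imwrite("pics/s1.png",cv2.resize(im[170:340,220:420],None,fx=3.5,fy=3.5))
E
```

```text
t 4.2833 gauge pos 0.32106236662227694 -58.62836645054243 36.980132583665 F [0.3 0.2 5.6] w 25.788979801717023
turn about y needed 0.000 tooly [ 0. -0. -1.]
24,-58,34 [-0.6  3.  23.7]
```

View pics/s1.png

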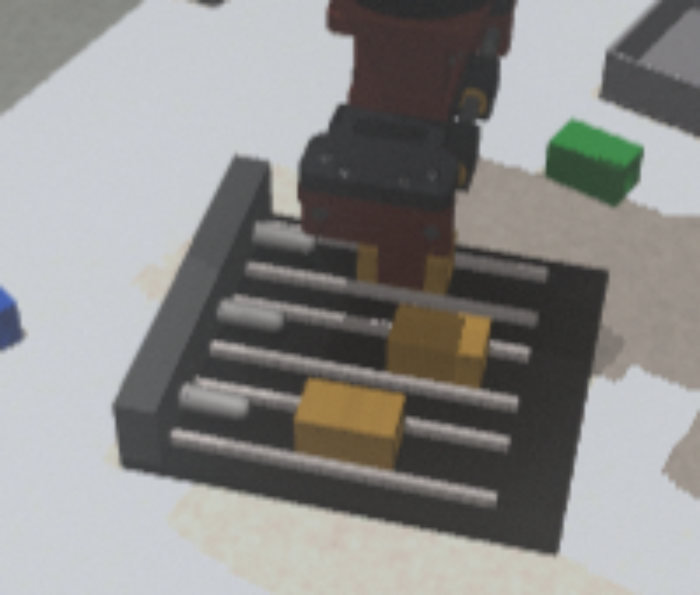

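The right-hand sleeve is gripped in its lane, and the pin noses are free at about (285,238), (250,316) and (213,401) in the crop. Now I'll slide it.

{"op": "arm_command", "data": {"targets": [[0,0,6,0],[0,0,6,0],[0,0,6,0],[0,0,4,0],[0,0,4,0],[0,0,4,0],[0,0,4,0],[0,0,4,0],[0,0,4,0],[0,0,0,0]]}}

```text
t: 5.17
ee_pos: [596.9, -16.2, 37.0]
orientation: [-1.332, 0.995, -0.995]
ft_force: [-3.2, -0.7, 10.1]
width: 25.8
```

```bash
python3 go.py
```

```text
t 5.1667 gauge pos 41.487341405184054 -58.34465551298489 36.96052225761217 F [-3.2 -0.7 10.1] w 25.784581949567997
turn about y needed 0.001 tooly [-0. -0. -1.]
```

{"op": "arm_command", "data": {"targets": [[0,-0.5,4,0],[0,0,4,0],[0,0,3,0],[0,0,3,0],[0,0,2,0],[0,0,1,0],[0,0,1,0],[0,0,0,0]]}}

```text
t: 5.83
ee_pos: [612.7, -11.5, 37.0]
orientation: [-1.334, 0.997, -0.993]
ft_force: [-8.6, -4.0, 12.6]
width: 26.2
```

```bash
python3 go.py
```

```text
t 5.8333 gauge pos 57.97797904637633 -58.29091280796375 36.98892691478765 F [-8.6 -4.  12.6] w 26.20240516752571
turn about y needed 0.001 tooly [-0. -0. -1.]
```

{"op": "arm_command", "data": {"targets": [[0,0,1,0],[0,0,1,0],[0,0,1,0],[0,0,0,0]]}}

```text
t: 6.17
ee_pos: [613.1, -11.4, 36.9]
orientation: [-1.338, 1.0, -0.99]
ft_force: [-14.8, -7.8, 19.4]
width: 26.0
```

```bash
python3 go.py
python3 - <<'E'
from h import *
im=get_image("side"); cv2.imwrite("pics/s2.png",cv2.resize(im[170:340,220:420],None,fx=3.5,fy=3.5))
E
```

```text
t 6.1667 gauge pos 58.373943421510425 -58.32065624380845 36.89563315539026 F [-14.8  -7.8  19.4] w 25.98233728187549
turn about y needed 0.001 tooly [-0. -0. -1.]
```

View pics/s2.png

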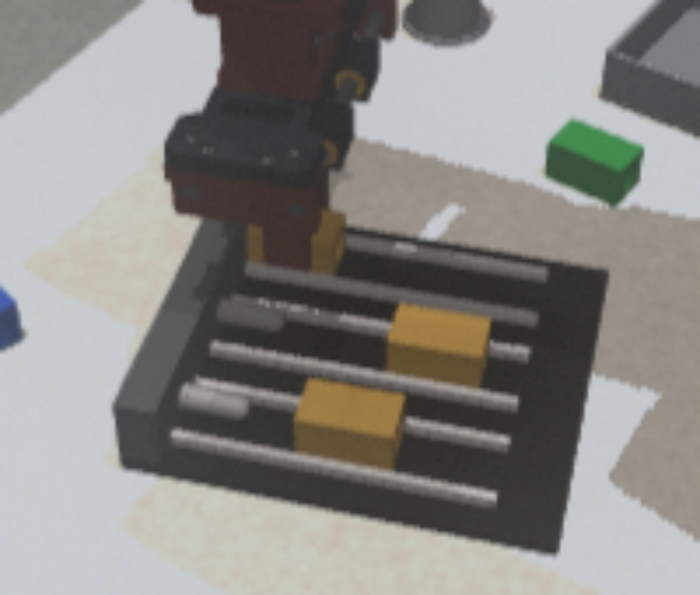

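It stopped at 58.4 with the force rising, so this one is home, and the crop shows it against the wall. Now I'll release it and go to the middle lane.

{"op": "arm_command", "data": {"targets": [[0,0,-1,0],[0,0,-1,0],[0,0,0,0],[0,0,0,0],[0,0,0,0]], "gripper": 47}}

```text
t: 6.63
ee_pos: [615.4, -10.6, 36.1]
orientation: [-1.331, 0.994, -0.995]
ft_force: [0.4, 0.8, -0.3]
width: 41.1
```

{"op": "arm_command", "data": {"targets": [[0,-20,0,0],[0,-30,0,0],[0,-15,0,0],[-19,0,-28,0],[-19,0,-28,0],[-20,0,-30,0],[0,0,0,0],[0,0,0,0]]}}

```text
t: 7.3
ee_pos: [514.8, 20.9, 101.2]
orientation: [-1.333, 0.995, -0.993]
ft_force: [-0.6, 0.4, -0.8]
width: 41.3
```

```bash
python3 go.py -28,0,34; python3 -c "
from h import *
print(tip_reach)
im=get_image('top'); cv2.imwrite('pics/t3.png',cv2.resize(im[180:350,220:400],None,fx=3.5,fy=3.5))"
```

```text
t 7.3 gauge pos -26.750225015403252 0.5804807862788932 101.22241235795457 F [-0.6  0.4 -0.8] w 41.300504014826636
turn about y needed 0.002 tooly [-0. -0. -1.]
-28,0,34 [ 0.6 67.2 -1.2]
17.0
```

View pics/t3.png

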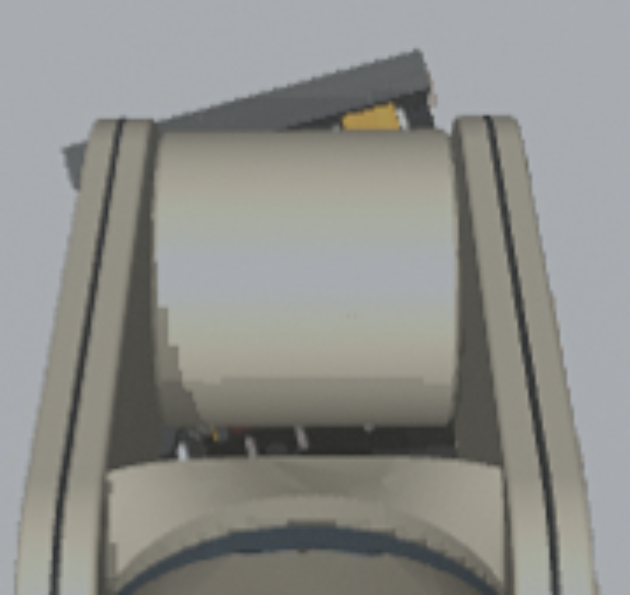

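The arm hides most of the view, but the right sleeve is visible touching the wall at about (370,117) in the crop. On to the middle one.

{"op": "arm_command", "data": {"targets": [[0.6,28,-1.2,0.002],[0,24,0,0],[0,14,0,0],[0,0,0,0]]}}

```text
t: 7.68
ee_pos: [515.3, 19.2, 32.7]
orientation: [-1.333, 0.998, -0.995]
ft_force: [-0.6, -0.4, -0.3]
width: 41.4
```

{"op": "arm_command", "data": {"targets": [[0,0,0,0],[0,0,0,0],[0,0,0,0],[0,0,0,0],[0,0,0,0]], "gripper": 0}}

```text
t: 8.1
ee_pos: [516.1, 19.5, 36.1]
orientation: [-1.33, 0.994, -0.997]
ft_force: [0.7, -0.1, 1.0]
width: 25.9
```

{"op": "arm_command", "data": {"targets": [[0,0,8,0],[0,0,8,0],[0,0,8,0],[0,0,8,0],[0,0,8,0],[0,0,4,0],[0,0,4,0],[0,0,4,0],[0,0,4,0],[0,0,4,0],[0,0,3,0],[0,0,3,0],[0,0,3,0],[0,0,0,0]]}}

```text
t: 9.27
ee_pos: [581.3, 39.0, 36.1]
orientation: [-1.331, 0.996, -0.996]
ft_force: [-4.3, -1.1, 8.1]
width: 26.0
```

```bash
python3 go.py
```

```text
t 9.2667 gauge pos 42.14392901534876 -0.9553453006636907 36.124442175747916 F [-4.3 -1.1  8.1] w 26.011018886479665
turn about y needed -0.001 tooly [-0. -0. -1.]
```

{"op": "arm_command", "data": {"targets": [[0,-0.5,4,0],[0,0,4,0],[0,0,3,0],[0,0,3,0],[0,0,2,0],[0,0,1,0],[0,0,1,0],[0,0,0,0]]}}

```text
t: 9.93
ee_pos: [598.5, 44.0, 36.1]
orientation: [-1.332, 0.997, -0.996]
ft_force: [-4.1, -0.5, 7.6]
width: 25.8
```

{"op": "arm_command", "data": {"targets": [[0,0,1,0],[0,0,1,0],[0,0,0,0]]}}

```text
t: 10.18
ee_pos: [599.0, 44.2, 36.1]
orientation: [-1.334, 0.999, -0.994]
ft_force: [-9.0, -3.1, 12.2]
width: 25.7
```

```bash
python3 go.py
```

```text
t 10.1833 gauge pos 60.61077118398434 -0.978183223140924 36.106825161380456 F [-9.  -3.1 12.2] w 25.717802541179875
turn about y needed -0.001 tooly [-0. -0. -1.]
```

{"op": "arm_command", "data": {"targets": [[0,0,1,0],[0,0,1,0],[0,0,1,0],[0,0,0,0]]}}

```text
t: 10.52
ee_pos: [599.3, 44.3, 36.0]
orientation: [-1.338, 1.002, -0.992]
ft_force: [-16.3, -7.0, 19.9]
width: 25.8
```

{"op": "arm_command", "data": {"targets": [[0,0,-1,0],[0,0,-1,0],[0,0,0,0],[0,0,0,0],[0,0,0,0]], "gripper": 47}}

```text
t: 10.93
ee_pos: [601.9, 45.0, 35.6]
orientation: [-1.331, 0.996, -0.996]
ft_force: [-0.5, 1.7, 0.4]
width: 41.3
```

{"op": "arm_command", "data": {"targets": [[0,-20,0,0],[0,-30,0,0],[0,-15,0,0],[-19,0,-20,0],[-20,0,-21,0],[-19,0,-21,0],[0,0,0,0],[0,0,0,0]]}}

```text
t: 11.6
ee_pos: [524.9, 83.7, 100.8]
orientation: [-1.332, 0.995, -0.995]
ft_force: [-0.5, -0.1, 0.1]
width: 40.8
```

```bash
python3 go.py 0.5,58,34
```

```text
t 11.6 gauge pos 0.7250460790080471 57.86932165016016 100.75955919854754 F [-0.5 -0.1  0.1] w 40.837941044131306
turn about y needed 0.000 tooly [-0. -0. -1.]
0.5,58,34 [-0.1 66.8 -0.2]
```

Both of those reached home, so the left one should stop part way. I still have to try it.

{"op": "arm_command", "data": {"targets": [[0,28,0,0],[0,24,0,0],[0,13,0,0],[0,0,0,0]]}}

```text
t: 11.93
ee_pos: [525.4, 82.6, 33.2]
orientation: [-1.333, 0.999, -0.995]
ft_force: [-0.6, 0.1, -0.4]
width: 41.4
```

{"op": "arm_command", "data": {"targets": [[0,0,0,0],[0,0,0,0],[0,0,0,0],[0,0,0,0],[0,0,0,0]], "gripper": 0}}

```text
t: 12.35
ee_pos: [526.6, 83.1, 36.6]
orientation: [-1.33, 0.995, -0.997]
ft_force: [0.4, -0.2, 1.7]
width: 25.7
```

{"op": "arm_command", "data": {"targets": [[0,0,6,0],[0,0,6,0],[0,0,6,0],[0,0,4,0],[0,0,4,0],[0,0,4,0],[0,0,2,0],[0,0,2,0],[0,0,1,0],[0,0,0,0]]}}

```text
t: 13.18
ee_pos: [558.6, 92.8, 36.6]
orientation: [-1.332, 0.997, -0.995]
ft_force: [-4.2, -0.0, 8.0]
width: 26.1
```

{"op": "arm_command", "data": {"targets": [[0,0,1,0],[0,0,1,0],[0,0,1,0],[0,0,0,0]]}}

```text
t: 13.52
ee_pos: [560.5, 93.4, 36.6]
orientation: [-1.334, 0.998, -0.995]
ft_force: [-6.9, -3.3, 12.5]
width: 25.8
```

```bash
python3 go.py
```

```text
t 13.5167 gauge pos 37.678542332028684 57.076569742440725 36.614503431577376 F [-6.9 -3.3 12.5] w 25.763754827293425
turn about y needed -0.001 tooly [-0. -0. -1.]
```

{"op": "arm_command", "data": {"targets": [[0,0,1,0],[0,0,1,0],[0,0,1,0],[0,0,1,0],[0,0,0,0]]}}

```text
t: 13.93
ee_pos: [560.9, 93.5, 36.6]
orientation: [-1.34, 1.003, -0.991]
ft_force: [-17.5, -6.5, 24.2]
width: 25.6
```

```bash
python3 go.py
python3 - <<'E'
from h import *
im=get_image("side"); cv2.imwrite("pics/s4.png",cv2.resize(im[170:340,220:420],None,fx=3.5,fy=3.5))
E
```

```text
t 13.9333 gauge pos 38.04949092878489 57.15101807599786 36.62756524790394 F [-17.5  -6.5  24.2] w 25.6350849441546
turn about y needed -0.001 tooly [-0. -0. -1.]
```

View pics/s4.png

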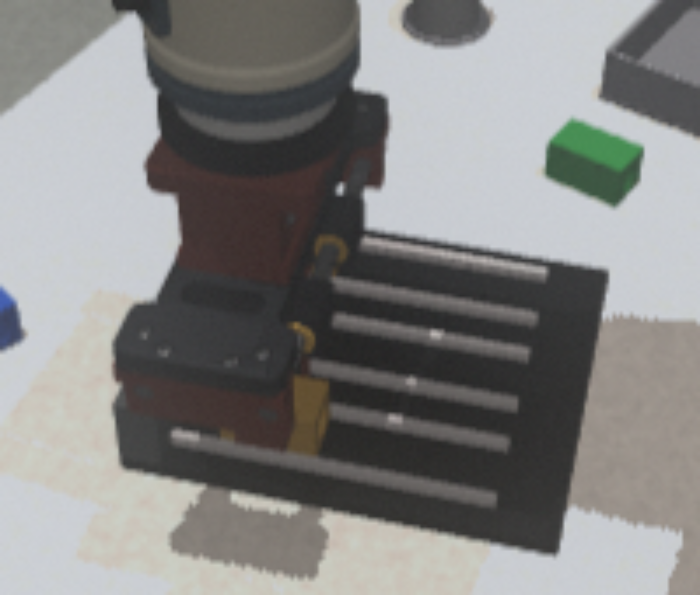

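The left sleeve stalled at TCP gauge x 38, about 20 mm short of home, so it is the reject. I'll pull it back, lift it and carry it to the tray.

{"op": "arm_command", "data": {"targets": [[0,0,-3,0],[0,0,-4,0],[0,0,-6,0],[0,0,-8,0],[0,0,-10,0],[0,0,-12,0],[0,0,-8,0],[0,-10,0,0],[0,-20,0,0],[0,-30,0,0],[0,-30,0,0],[0,-20,0,0],[0,0,0,0]]}}

```text
t: 15.07
ee_pos: [518.7, 80.7, 149.6]
orientation: [-1.327, 0.992, -0.999]
ft_force: [0.3, -0.0, -1.5]
width: 25.7
```

```bash
python3 go.py w471,-284,146
```

```text
t 15.0667 gauge pos -6.027814589091967 56.79625021318997 149.60137929706488 F [ 0.3 -0.  -1.5] w 25.712291018900242
turn about y needed -0.001 tooly [ 0.  0. -1.]
w471,-284,146 [ 336.5    3.1 -148.6]
```

{"op": "arm_command", "data": {"targets": [[10,0,-4,0],[18,0,-8,0],[24,0,-10.6,0],[24,0,-10.6,0],[24,0,-10.6,0],[24,0,-10.6,0],[24,0,-10.6,0],[24,0,-10.6,0],[24,0,-10.6,0],[24,0,-10.6,0],[24,0,-10.6,0],[24,0,-10.6,0],[24,0,-10.6,0],[24,0,-10.6,0],[14,0,-6,0],[6,0,-4,0],[0,0,0,0],[0,0,0,0]]}}

```text
t: 16.57
ee_pos: [467.4, -283.3, 144.4]
orientation: [-1.331, 0.999, -0.994]
ft_force: [-0.7, -0.4, -1.8]
width: 25.8
```

```bash
python3 go.py w471,-284,33
python3 - <<'E'
from h import *
im=get_image("side"); cv2.imwrite("pics/s5.png",cv2.resize(im[110:350,220:520],None,fx=2.5,fy=2.5))
E
```

```text
t 16.5667 gauge pos -158.43507614725092 -277.7849191922621 144.4493318623023 F [-0.7 -0.4 -1.8] w 25.807948096982155
turn about y needed -0.002 tooly [-0.  0. -1.]
w471,-284,33 [  1.9 111.4   3.5]
```

View pics/s5.png

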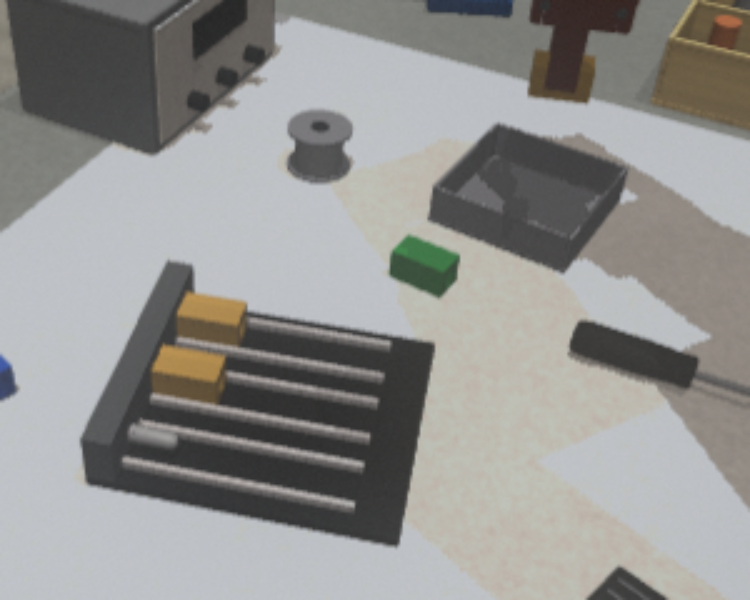

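Sleeves at (212,320) and (188,374) in the crop sit against the wall, the left pin at (155,436) is bare, and the third sleeve is in the gripper at (562,77). I'll lower it into the tray.

{"op": "arm_command", "data": {"targets": [[2,25,3.5,0],[0,30,0,0],[0,25,0,0],[0,15,0,0],[0,8,0,0],[0,5,0,0],[0,0,0,0]]}}

```text
t: 17.2
ee_pos: [472.4, -284.0, 37.1]
orientation: [-1.331, 0.996, -0.994]
ft_force: [0.7, 1.0, -1.8]
width: 25.9
```

```bash
python3 go.py w471,-284,32
```

```text
t 17.2 gauge pos -153.78662966710084 -279.84597742597094 37.10428233673931 F [ 0.7  1.  -1.8] w 25.899716223723765
turn about y needed -0.001 tooly [-0.  0. -1.]
w471,-284,32 [-0.4  5.1 -1.4]
```

{"op": "arm_command", "data": {"targets": [[0,2,0,0],[0,2,0,0],[0,0.5,0,0],[0,0,0,0]]}}

```text
t: 17.53
ee_pos: [472.8, -285.1, 33.8]
orientation: [-1.331, 0.995, -0.997]
ft_force: [-0.1, 0.4, -0.8]
width: 25.5
```

{"op": "arm_command", "data": {"targets": [[0,0,0,0],[0,0,0,0],[0,0,0,0],[0,0,0,0],[0,0,0,0]], "gripper": 47}}

```text
t: 17.95
ee_pos: [472.6, -284.9, 33.3]
orientation: [-1.331, 0.996, -0.996]
ft_force: [-0.3, 0.3, 0.6]
width: 41.3
```

{"op": "arm_command", "data": {"targets": [[0,-20,0,0],[0,-35,0,0],[0,-40,0,0],[0,-40,0,0],[0,-40,0,0],[30,0,0,0],[40,0,0,0],[40,0,0,0],[40,0,0,0],[40,0,0,0],[20,0,0,0],[0,0,0,0],[0,0,0,0]]}}

```text
t: 19.03
ee_pos: [531.3, -486.9, 207.3]
orientation: [-1.33, 0.998, -0.996]
ft_force: [-0.1, 0.3, -0.2]
width: 41.1
```

```bash
timeout 300 python3 look.py
python3 - <<'E'
from h import *
im=get_image("top"); cv2.imwrite("pics/t6.png",im)
E
```

```text
gauge ['top', 'side'] [540.31  28.12   0.29] 0.15273289142080376
gauge ['top'] [539.52  28.59   0.28] 0.04942207018089463
gauge ['side'] [541.49  26.57   0.29] 0.09483400996228153
top [611.89 -11.32   0.21] 0.25 in gauge [ 57.58 -57.99]
top [595.81  43.95   0.29] 0.18 in gauge [57.71 -0.42]
side [625.06 -30.22   0.59] 1.32 in gauge [ 64.91 -79.83]
side [604.83  29.75   0.58] 1.14 in gauge [ 62.37 -16.58]
19.3333 [ 531.78 -485.24  208.49] [[ 0.28 -0.    0.96]
 [-0.96  0.    0.28]
 [-0.   -1.   -0.  ]]
top tray (array([ 471.88, -283.55,   -0.09]), np.float64(0.16115567120126986))
side tray (array([ 473.42, -287.21,   -0.05]), np.float64(0.248312092157648))
```

View pics/t6.png

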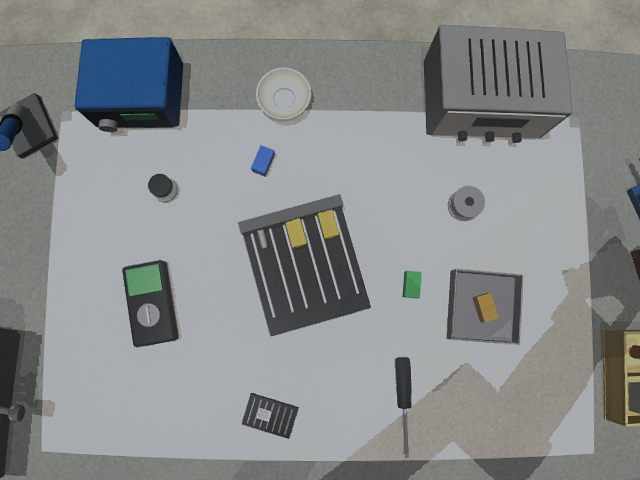

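The two good sleeves are at gauge x 57.6 and 57.7, where home is 57.5. The third lies in the tray at (486,307), and the spool, jar and decoys haven't moved. I'll hand the job in.

```bash
python3 -c "
from workcell import *
print(close_job())"
```

```text
the job is handed in; nothing more can be done
None
```

The job is done and handed in at about 19 s of the 62 s allowed. I slid all three sleeves onto their pins. The right and middle ones went fully home, and the left one stopped about 20 mm short. Only then did I take the left one off its pin and set it in the grey reject tray.

- **Good sleeves:** the last top picture puts them at gauge x 57.6 and 57.7 mm, where home is 57.5 mm.
- **Rejected sleeve:** the last picture shows it lying in the tray.
- **Other objects:** the spool, jar and look-alikes are where they started, and the gripper is clear of everything.
- **Forces:** the highest wrist force I read was about 31 N, while pressing the rejected sleeve against its stop.

**Check that disagreed:** the side-camera fits of the sleeves were poor and put the two good ones 5–7 mm further on in x and 16–22 mm to the right. They were just as poor before anything moved, so I relied on the top camera, the stall positions and the pictures.

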